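# Push the weight case onto the weighing plate between the guide rails

### The job

Check-weigh the closed wooden weight case on the low bench scale: first press the scale's zero key while the weighing plate is empty, then push the case off the feed plate and down the lane between the two guide rails until it stands wholly on the weighing plate. Only push it with the fingers, without lifting or tipping it, and never let the case or the hand touch either rail, since the rails stand on the scale's base and a case that leans on one weighs wrong. Leave the case standing free and the two weights and the vial on the bench undisturbed.

Things in the scene. Friction and masses are not known exactly. Their poses are not given: they have to be found in the camera images.
- scale: the low bench scale, 305 mm long (lane direction), fixed to the bench at a varying place and yaw. Origin: on the bench (z = 0) under the middle of the seam between its two steel plates; x axis points down the lane, away from the robot, y to the left, z up. The deck (top of both plates) is 46 mm above the origin. Feed plate: x -145 to -1 mm, y +-66 mm, fixed, open at its sides and near end. Weighing plate: x +2 to +158 mm, y +-46 mm, flush with the feed plate when empty.
- plate_mid (a point): fixed point at the centre of the empty weighing plate's top face, axes as the scale's; at (80, 0, 46) mm in the scale's frame
- weigh_plate (a joint): how far the sprung weighing plate has sunk (m): 0 when empty, about 2 to 4 mm with the case on it, stop at 6 mm
- rail_left: left guide rail, a round steel bar 10 mm thick on three thin posts on the scale's base; its frame is the scale's frame. Bar axis 68 mm above the bench (22 mm above the deck, top at 27 mm above the deck), inner side at y = +47 mm from x = 14 to 156 mm; its near end flares outward to y = 65 mm (bar axis) at x = -6 mm
- rail_right: right guide rail, the mirror image: inner side at y = -47 mm, so the lane is 94 mm wide and leaves a centred case 9 mm on either side
- zero_key (a joint): travel of the zero key (m): 0 up, 0.004 fully pressed; a spring returns it; needs 1 N to start, 4 N fully down; it counts as pressed from 0.003
- zero_key_top (a point): centre of the top face of the zero key, a white oblong key 20 x 36 mm on the console at the left of the weighing plate, at (52, 103, 48) mm in the scale's frame, moving straight down; axes as the scale's; the display behind it stands up to 8 mm higher
- case_mid (a point): centre of the closed wooden weight case, half-way up (24 mm above its underside). The case is 118 mm long along this frame's y axis, 76 mm wide along x, 48 mm high, 0.3 to 0.6 kg, lid shut and fixed. A thin brass clasp lies on its -x side and two small hinges on its +x side (under 3 mm proud, they catch on nothing). It starts on the feed plate, askew by up to 0.2 rad and up to 18 mm off the lane's middle line, its y axis roughly down the lane and the clasp on the left.
- weight_200: bystander: shiny knobbed calibration weight, 35 mm across, 46 mm high, origin at the centre of its underside, on the bench in front of the scale
- weight_100: bystander: smaller knobbed weight of the same kind, 28 mm across, 38 mm high, origin at the centre of its underside
- vial: bystander: glass sample vial with black cap, 27 mm across, 70 mm high, origin at the centre of its underside, on the bench right of the scale

How it is judged:
By the outcome, as a careful person would: the job done as asked, in the order asked, and still so for the second after the job is handed in, with the robot touching nothing.
It also fails if it takes over 72 s, if anything falls off the work surface, if the arm or the gripper's body presses on something with over 40 N, if the wrist force passes 120 N, or if a joint passes its speed limit or range.

### The arm

A 7-joint arm with a two-finger parallel gripper is mounted at the origin on a cart in front of the work surface, level with it; the furniture and walls round the work are solid. World frame = base frame: x ahead of the robot, y to its left, z up, the work surface at z = 0. Lengths are in m, angles in rad, forces in N, time in s.
With the tool pointing down it reaches from about 0.425 to 0.95 m from the base axis. Payload 4.7 kg.
Tool frame: the origin (TCP) lies on the centre line of the jaws, within the pads' length; the fingertips stand robot.nose_length ahead of it and the grasp point (between the pads) lies 8 mm behind it (robot.nose_length is the distance from the TCP to the fingertips, in m); z points along the fingers, x is the direction in which the jaws open and shut, and the axes are right-handed (so a half turn about z gives the same grasp; the last joint's range is limited). The gripper opens to 85 mm and grips with 20 to 120 N. Pads are 22 mm wide; open, the fingers measure 114 mm over their backs; the gripper's body (76 mm by 85 mm) begins 54 mm behind the grasp point. The pads swing forward as they close: fully open they stand 13 mm farther back than shut.
Start: joints at [-1.286, 0.469, -0.049, 1.532, 0.024, 1.141, -0.082], TCP at [0.208, 0.642, 0.242] pointing down, gripper open.
Joint ranges: [-2.59, 2.59], [-0.33, 1.99], [-1.39, 1.29], [0.1, 2.45], [-1.04, 4.18], [0.21, 1.99], [-2.66, 2.66]. Speed limits (rad/s): [2.57, 2.57, 3.14, 3.14, 3.14, 3.14, 3.14].

### API

Orientations are given as [roll, pitch, yaw] about the fixed x, y, z axes, in that order (R = Rz(yaw) Ry(pitch) Rx(roll)).
In Python, from plant import robot gives the robot as it stands. Calls block until the motion is done:
- robot.goto(position, orientation): joint-space move of the TCP to a pose.
- robot.move_straight(position, vel=0.15, attitude=None, contact_N=None): straight line of the TCP; attitude=None keeps the orientation; vel is the mean speed in m/s. With contact_N (N) it stops when the force on the tool has changed by that much, and returns True; else False.
- robot.move_joints(angles): joint-space move.
- robot.grip(opening, strength=None): opening from 0.0 (shut) to 1.0 (fully open); strength is the grip in N (None keeps the last); returns when the fingers have stopped.
- robot.sleep(seconds).
- robot.inverse_kinematics(position, orientation): joint angles nearest the present ones, or None.
- robot.sense(): the state.
- robot.grab_frame(name): name is "scene" or "top" or "wrist"; returns a dict with "image" (480x640x3 uint8, red, green, blue), "range_z" (480x640 float32, m along the optical axis (not along the pixel's ray), 0 where there is no reading), "fx", "fy", "cx", "cy" (pixels), "dist_coeffs" ([k1, k2, p1, p2, k3] as OpenCV has them; the pictures are not rectified), "R" (3x3) and "t" (3): a world point X has camera coordinates R X + t. Camera axes: x right, y down, z forward; pixel columns grow to the right and rows downward; lengths in m; the calibration is good to about 2 mm. A picture is of the moment at which its call begins.
A pose or a line that the arm cannot do raises robot.IKError and nothing moves.
- robot.close_job(): hands the job in, once; it reports no verdict.
The state is a dict: "t": time; "joint_pos": joint angles; "joint_velocities": joint speeds; "effort": joint torques, N m; "tcp_pos": TCP position; "tcp_rot": TCP orientation; "wrist_force": force on the tool from outside, world axes, zero at the start; "torque": the same for the moment, N m; "opening": opening from 0.0 (shut) to 1.0 (fully open).
Only numpy, scipy, OpenCV 4.12 (cv2) and the standard library are available. Lean on these libraries where they do the work, as an engineer would, in place of code of your own. Each camera call takes 0.05 s, during which the arm holds its last target.

## Working session

There is one attempt and no reset: what is moved stays moved. The work goes in short steps, each a Python script; the robot and the scene stay as the last script left them, time stands still between calls to the robot, and variables do not carry over. Pictures are saved under pics/ and viewed, and the job is handed in when it is done.

```bash
ls; mkdir -p pics; cat > h.py <<'E'
import numpy as np, cv2
from plant import robot
def snap(cam,name):
    f=robot.grab_frame(cam)
    cv2.imwrite(f'pics/{name}.png',cv2.cvtColor(f['image'],cv2.COLOR_RGB2BGR))
    np.savez(f'pics/{name}.npz',**{k:np.asarray(v) for k,v in f.items()})
    return f
def K(f): return np.array([[f['fx'],0,f['cx']],[0,f['fy'],f['cy']],[0,0,1.]])
def ray(f,uv,z):
    p=cv2.undistortPoints(np.array(uv,float).reshape(-1,1,2),K(f),np.array(f['dist_coeffs'],float)).reshape(-1,2)
    R=np.array(f['R']);t=np.array(f['t']);c=-R.T@t
    d=np.c_[p,np.ones(len(p))]@R
    return c+d*((z-c[2])/d[:,2])[:,None]
def proj(f,X):
    return cv2.projectPoints(np.array(X,float).reshape(-1,3),cv2.Rodrigues(np.array(f['R']))[0],np.array(f['t']),K(f),np.array(f['dist_coeffs'],float))[0].reshape(-1,2)
def load(name): return dict(np.load(f'pics/{name}.npz'))
E
python3 - <<'E'
from h import *
for c in ['scene','top','wrist']:
    f=snap(c,c+'0'); print(c,-np.array(f['R']).T@f['t'],f['fx'],f['dist_coeffs'])
print(robot.sense(),robot.nose_length)
E
```

```text
pics
scene [0.15604191 0.45465805 0.54850211] 492.85896021889323 [0.01206836 0.         0.         0.         0.        ]
top [ 0.45926466 -0.19419947  0.92333318] 603.743884890159 [0.02826538 0.         0.         0.         0.        ]
wrist [0.12797975 0.66841971 0.37374851] 418.54488687869895 [-0.05441081  0.          0.          0.          0.        ]
{'t': 0.15, 'joint_pos': array([-1.28591994,  0.46927571, -0.048633  ,  1.53337953,  0.02407033,
        1.14096693, -0.08230452]), 'joint_velocities': array([ 7.71677828e-05, -1.45798506e-03, -2.05585964e-04, -3.91713147e-03,
        7.16982988e-04, -1.25485735e-03,  2.30339103e-04]), 'effort': array([ 5.34485644e-04, -5.10769451e+01, -4.66133037e-02, -2.37977117e+01,
        1.07672278e-02,  5.45683419e-03, -5.03207161e-06]), 'tcp_pos': array([0.20816781, 0.64167579, 0.24150635]), 'tcp_rot': array([-3.14159060e+00,  1.44631319e-03,  1.25706173e+00]), 'wrist_force': array([-0.51757723, -0.16138379,  0.02489381]), 'torque': array([ 0.00361973, -0.02439692,  0.03620188]), 'opening': 0.9977512494543022} 0.011
```

View pics/top0.png

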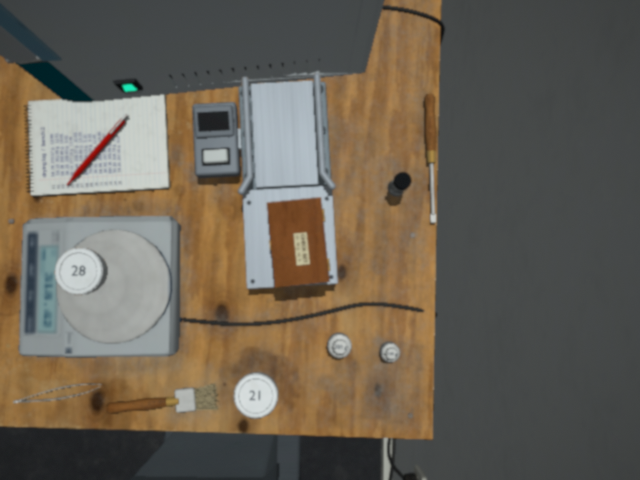

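View pics/scene0.png

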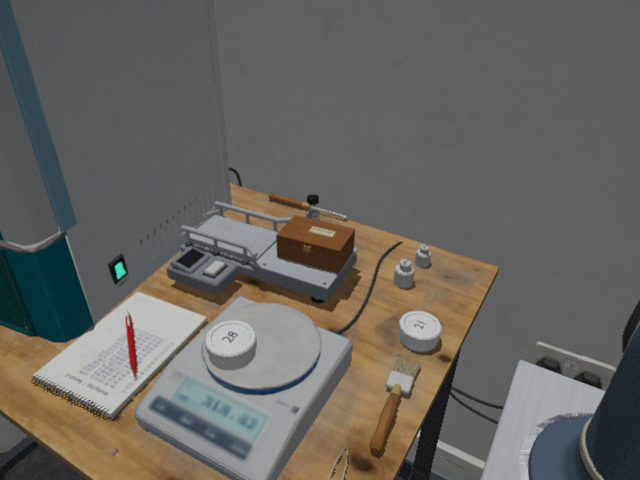

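The top view shows the scale at about (240-335, 75-290), with the case at (268-328, 198-287). The key is at (215,157), the vial at (400,182), and the weights at (339,346) and (390,352). A tall cabinet stands beyond the far end. I'll enlarge it to measure.

```bash
python3 - <<'E'
from h import *
f=load('top0'); im=f['image'][60:300,180:440]
cv2.imwrite('pics/top0c.png',cv2.cvtColor(cv2.resize(im,None,fx=2.5,fy=2.5,interpolation=cv2.INTER_CUBIC),cv2.COLOR_RGB2BGR))
# depth -> world heights
d=f['range_z'];R=f['R'];t=f['t']
v,u=np.mgrid[0:480,0:640]
p=cv2.undistortPoints(np.stack([u,v],-1).reshape(-1,1,2).astype(float),K(f),f['dist_coeffs']).reshape(-1,2)
X=(np.c_[p,np.ones(len(p))]*d.reshape(-1,1)-t)@R
X=X.reshape(480,640,3)
np.save('pics/top0X.npy',X)
for uv in [(290,140),(265,220),(300,240),(215,157),(213,120),(246,130),(325,130),(339,346),(390,352),(402,181),(300,40),(200,60),(350,60),(100,60)]:
    print(uv,X[uv[1],uv[0]].round(3))
E
```

```text
(290, 140) [ 0.669 -0.163  0.046]
(265, 220) [ 0.55  -0.128  0.044]
(300, 240) [ 0.518 -0.181  0.095]
(215, 157) [ 0.641 -0.054  0.051]
(213, 120) [ 0.696 -0.049  0.05 ]
(246, 130) [ 0.676 -0.1    0.071]
(325, 130) [ 0.687 -0.214  0.037]
(339, 346) [ 0.37  -0.239  0.046]
(390, 352) [ 0.362 -0.313  0.039]
(402, 181) [ 0.607 -0.325  0.07 ]
(300, 40) [ 0.768 -0.177  0.172]
(200, 60) [ 0.751 -0.045  0.142]
(350, 60) [ 0.775 -0.247  0.088]
(100, 60) [0.736 0.075 0.175]
```

View pics/top0c.png

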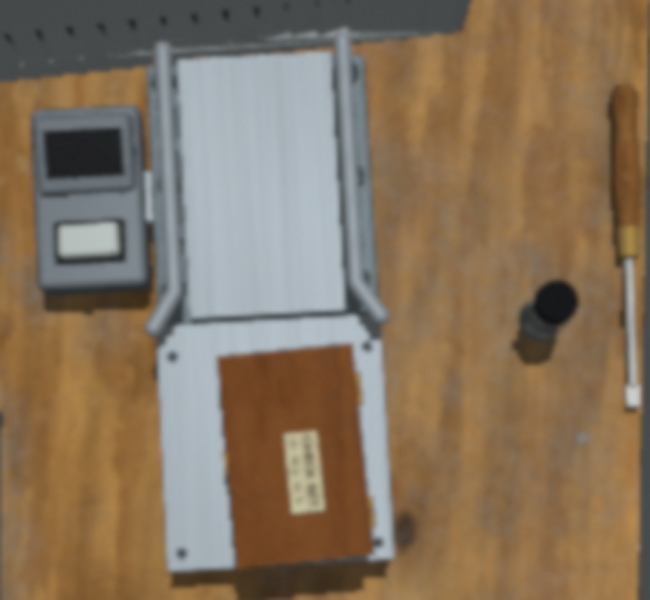

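```bash
cat >> h.py <<'E'
def rigid(P,Q): # Q = R P + t, 2D
    p,q=P.mean(0),Q.mean(0);A=(P-p).T@(Q-q)
    th=np.arctan2(A[0,1]-A[1,0],A[0,0]+A[1,1]);c,s=np.cos(th),np.sin(th);R=np.array([[c,-s],[s,c]])
    t=q-R@p; return th,t,(P@R.T+t-Q)
def casecorners(f,zt,roi):
    u0,v0,u1,v1=roi
    hsv=cv2.cvtColor(f['image'],cv2.COLOR_RGB2HSV)
    return hsv[v0:v1,u0:u1]
E
python3 - <<'E'
from h import *
f=load('top0')
z=lambda l:(np.array(l,float)+.5)/2.5-.5+[180,60]
S=np.array([[-145,66],[-145,-66],[158,46],[158,-46],[2,46],[2,-46]])/1e3
Q=ray(f,z([[167,571],[394,557],[177,57],[331,52],[187,321],[346,311]]),.046)[:,:2]
th,t,r=rigid(S,Q); print('scale',th,t,'\n',(r*1e3).round(1))
k=ray(f,z([[88,240]]),.048)[0,:2];c,s=np.cos(th),np.sin(th);Rm=np.array([[c,-s],[s,c]])
print('key in scale',(k-t)@Rm, 'pred world',Rm@[.052,.103]+t)
# case mask
im=f['image'].astype(int);hsv=cv2.cvtColor(f['image'],cv2.COLOR_RGB2HSV)
for uv in [(280,210),(280,270),(320,230),(300,285),(300,292)]: print(uv,hsv[uv[1],uv[0]],im[uv[1],uv[0]])
C=np.array([[-38,59],[38,59],[38,-59],[-38,-59]])/1e3
Qc=ray(f,z([[219,357],[353,346],[373,555],[236,567]]),.094)[:,:2]
a,tc,r=rigid(C,Qc);print('case yaw rel (0=square)',a-th,'centre scale',(tc-t)@Rm,(r*1e3).round(1))
# cabinet
X=np.load('pics/top0X.npy');m=(X[...,2]>.1)&(X[...,0]>.7)
print('cab min x in scale for lane', [(zz,((X[m&(abs(X[...,2]-zz)<.02)][:,:2]-t)@Rm)[:,0].min()) for zz in (.12,.2,.3,.4,.5)], X[m][:,2].max())
E
```

```text
scale 0.07234254370219532 [ 0.5991876  -0.15916414] 
 [[-0.5  0.3]
 [-1.4 -0.1]
 [-0.8  0.5]
 [ 1.   0. ]
 [ 1.3 -1.1]
 [ 0.4  0.3]]
key in scale [0.05137778 0.10262132] pred world [ 0.64360681 -0.05267502]
(280, 210) [ 13 175 111] [111  68  35]
(280, 270) [ 13 172 114] [114  70  37]
(320, 230) [ 13 162 113] [113  72  41]
(300, 285) [13 99 77] [77 60 47]
(300, 292) [ 16 118  67] [67 53 36]
case yaw rel (0=square) -1.53716059153016 centre scale [-0.08503417 -0.01270075] [[ 0.7  0.8]
 [ 1.2 -0.7]
 [-0.9 -0.4]
 [-1.1  0.3]]Traceback (most recent call last):
  File "<stdin>", line 17, in <module>
    return umr_minimum(a, axis, None, out, keepdims, initial, where)
ValueError: zero-size array to reduction operation minimum which has no identity
```

```bash
cat >> h.py <<'E'
TH=0.07234;T0=np.array([.5992,-.1592])
Rs=np.array([[np.cos(TH),-np.sin(TH)],[np.sin(TH),np.cos(TH)]])
def W(x,y,z): # scale mm -> world m, z = fingertip height (shut) in mm
    p=Rs@np.array([x,y])/1e3+T0
    return [p[0],p[1],z/1e3+robot.nose_length]
def toS(P): return (np.asarray(P)[...,:2]-T0)@Rs*1e3
ACROSS=[np.pi,0,TH+np.pi/2]; ALONG=[np.pi,0,TH]
E
python3 - <<'E'
from h import *
X=np.load('pics/top0X.npy');m=(X[...,2]>.1)&(X[...,0]>.6)
P=X[m];s=toS(P);print(P[:,2].max())
for y0,y1 in [(-150,-50),(-50,50),(50,150),(150,300),(300,500)]:
    k=(s[:,1]>y0)&(s[:,1]<y1); print(y0,y1,s[k,0].min() if k.any() else None, P[k,2].max() if k.any() else None)
g=load('scene0');d=g['range_z']
for nm in ['x']:
    v,u=np.mgrid[0:480,0:640]
    p=cv2.undistortPoints(np.stack([u,v],-1).reshape(-1,1,2).astype(float),K(g),g['dist_coeffs']).reshape(-1,2)
    Y=(np.c_[p,np.ones(len(p))]*d.reshape(-1,1)-g['t'])@g['R']
    k=(d.ravel()>0)&(Y[:,2]>.12); Y=Y[k]
    for a,b in [(-.3,-.2),(-.2,-.1),(-.1,0),(0,.1),(.1,.2),(.2,.3),(.3,.5)]:
        q=Y[(Y[:,1]>a)&(Y[:,1]<b)&(Y[:,0]>.4)]; print(a,b,len(q),q.min(0).round(3) if len(q) else '',q.max(0).round(3) if len(q) else '')
for p,o in [((.48,-.06,.3),ACROSS),(W(51,103,90),ACROSS),(W(51,103,43),ACROSS),(W(-85,-85,56),ALONG),(W(-185,0,68),ACROSS),(W(10,0,68),ACROSS)]:
    q=robot.inverse_kinematics(p,o); print(q is not None and np.round(q,2))
E
```

```text
0.5425202201867693
-150 -50 166.6499119279149 0.27558727559788937
-50 50 161.5421536006619 0.29875892984177743
50 150 155.6999258631667 0.32321277904186846
150 300 146.42916285853528 0.3444724637721907
300 500 146.12931541076532 0.26709583233724266
-0.3 -0.2 4008 [ 0.768 -0.277  0.12 ] [ 0.784 -0.2    0.436]
-0.2 -0.1 7239 [ 0.755 -0.2    0.12 ] [ 0.774 -0.1    0.447]
-0.1 0 10263 [ 0.742 -0.1    0.12 ] [ 0.76  -0.     0.458]
0 0.1 14976 [0.728 0.    0.12 ] [0.748 0.1   0.469]
0.1 0.2 17303 [0.72 0.1  0.12] [0.799 0.2   0.472]
0.2 0.3 207 [0.771 0.2   0.12 ] [0.804 0.204 0.18 ]
0.3 0.5 0  
[-0.56  0.1   0.65  1.92 -0.07  1.14  1.76]
[-0.21  0.58  0.32  1.75 -0.23  0.85  1.86]
[-0.16  0.63  0.25  1.77 -0.21  0.76  1.84]
[-0.32  0.76  1.01  1.96 -0.83  0.91  1.21]
[-0.29  0.42  0.74  2.24 -0.48  0.64  2.44]
[-0.07  0.59  0.37  1.81 -0.28  0.8   2.08]
```

```bash
python3 - <<'E'
from h import *
robot.grip(0.0)
robot.move_straight([.45,-.02,.30],vel=.3)
robot.goto(W(51,103,110),ACROSS)
robot.move_straight(W(51,103,58),vel=.1)
f=snap('wrist','key_w'); f=snap('top','key_t'); f=snap('scene','key_s')
s=robot.sense();print(s['t'],s['tcp_pos'],s['wrist_force'],s['opening'])
E
```

```text
5.275 [ 0.64323555 -0.05295103  0.0698461 ] [-0.19844698 -0.06570945  0.33174287] 0.003711382411634614
```

View pics/key_w.png

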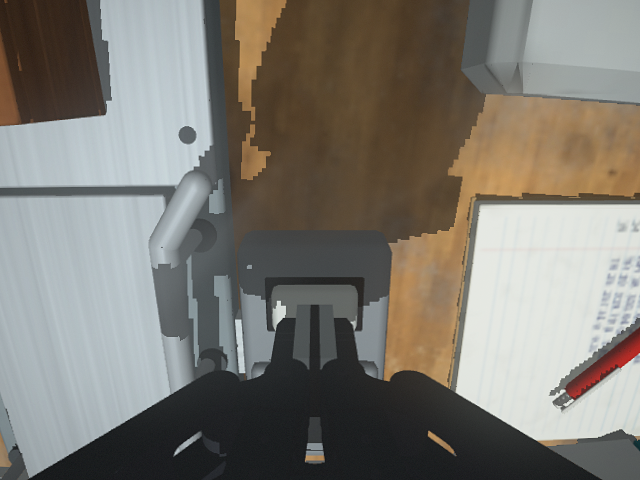

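View pics/key_s.png

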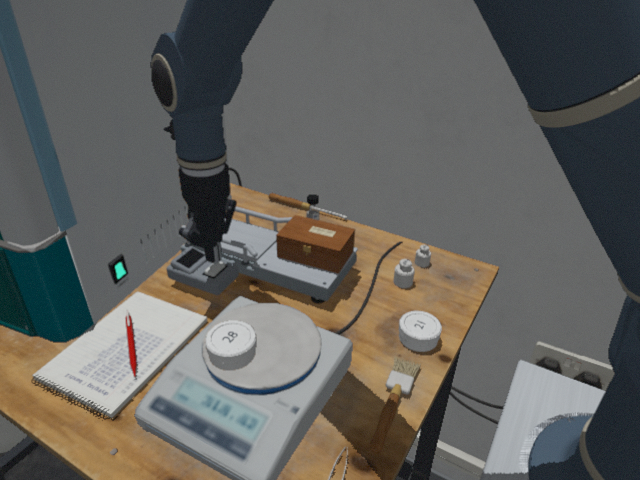

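The wrist view shows the shut fingertips at (315,305), centred over the white key (272-358, 300), with the rail clear to the left. Pressing now.

```bash
python3 - <<'E'
from h import *
b0=robot.sense()['wrist_force']
r=robot.move_straight(W(50.5,103,41.5),vel=.02,contact_N=7)
robot.sleep(.3)
s=robot.sense();print(r,s['t'],s['tcp_pos'],'tip',s['tcp_pos'][2]-.011,s['wrist_force']-b0)
E
```

```text
True 6.2667 [ 0.64231579 -0.05279097  0.05511049] tip 0.04411049210178866 [-1.16733764  0.27857236  4.80989809]
```

```bash
python3 - <<'E'
from h import *
p=robot.sense()['tcp_pos'];f0=robot.sense()['wrist_force']
r=robot.move_straight([p[0],p[1],p[2]-.002],vel=.01,contact_N=8); robot.sleep(.2)
s=robot.sense();print(r,'tip',s['tcp_pos'][2]-.011,s['wrist_force']-f0)
snap('wrist','press_w')
robot.move_straight(W(50.5,103,110),vel=.12)
robot.grip(0.75)
robot.goto(W(-85,-30,150),ALONG)
robot.goto(W(-85,-88,100),ALONG)
s=robot.sense();print(s['t'],toS(s['tcp_pos']),s['opening'])
snap('wrist','side_w');snap('top','side_t');snap('scene','side_s')
E
```

```text
True tip 0.04411312380550862 [ 0.16263072 -0.18873037  0.918353  ]
9.475 [-84.95327237 -88.0493842 ] 0.750853097826562
```

View pics/press_w.png

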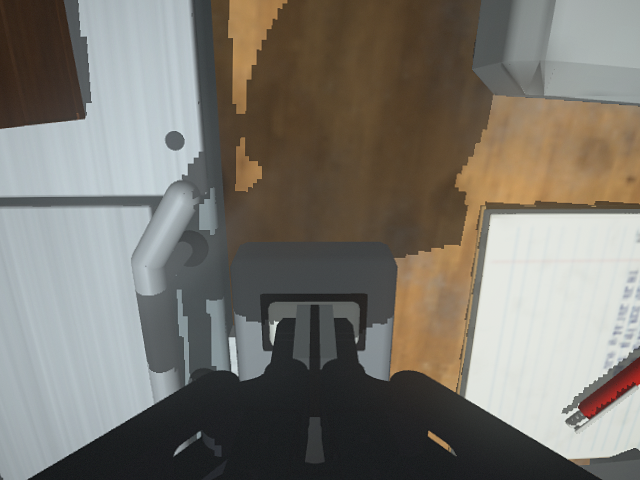

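View pics/side_w.png

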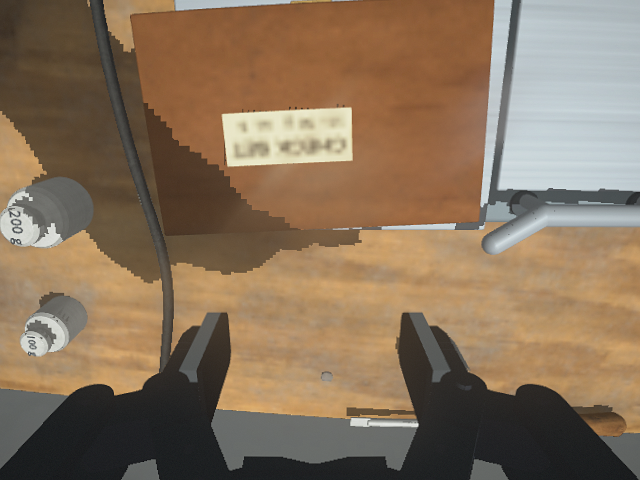

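View pics/side_t.png

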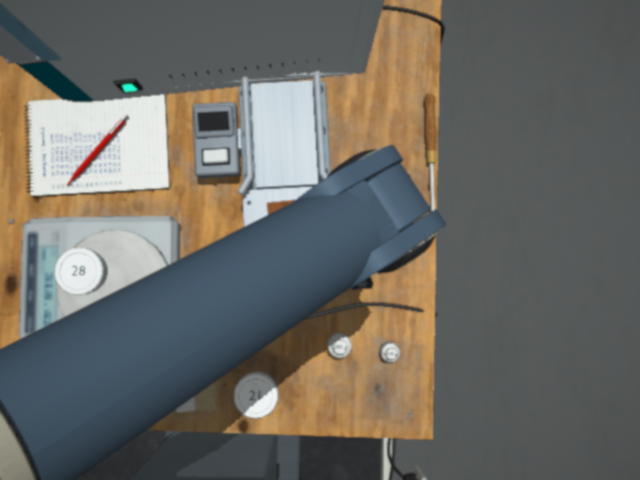

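The press view shows the fingers on the key only. In the side view the fingers at (215,320) and (415,320) face the case's right side, and the rail end at (490,245) is clear. The top view is blocked by the arm. Now pushing sideways to centre and square the case.

```bash
python3 - <<'E'
from h import *
robot.move_straight(W(-85,-88,56),vel=.1)
b=robot.sense()['wrist_force']
for y in [-70,-62,-58,-54,-51]:
    robot.move_straight(W(-85,y,56),vel=.03)
    s=robot.sense();print(y,s['wrist_force']-b,toS(s['tcp_pos']))
snap('wrist','side2_w')
E
```

```text
-70 [ 0.21129827 -0.09530954  0.32855737] [-84.96408182 -70.03518991]
-62 [-0.86907125 -0.74836793  0.74259931] [-85.04370253 -61.85625063]
-58 [-0.44241368 -1.37395382  0.81316179] [-85.04478151 -57.83704479]
-54 [-1.71646681 -1.19905374  0.75402827] [-84.8796071  -53.58830268]
-51 [ 0.13701805 -1.20996584  0.98895951] [-84.87145565 -50.68571533]
```

View pics/side2_w.png

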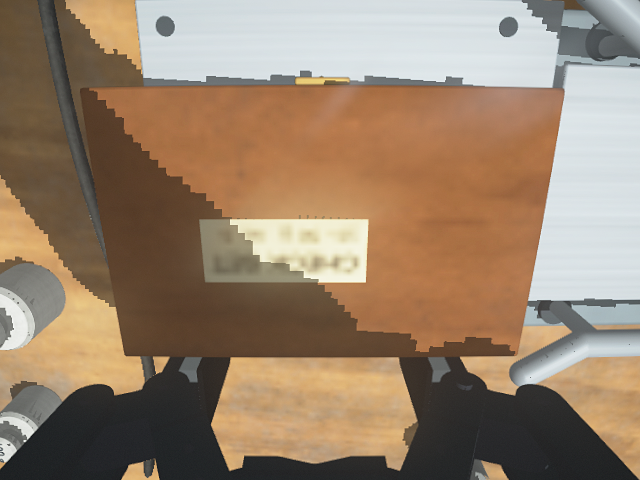

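The case now lies square to the fingers. Its corners are at (82,89), (563,90), (519,355) and (124,356).

```bash
python3 - <<'E'
from h import *
f=load('side2_w')
# image top = scale left; image right = lane forward
C=np.array([[-59,38],[59,38],[59,-38],[-59,-38]])/1e3
Q=ray(f,[[81,89],[564,90],[519,356],[124,356]],.094)
th,t,r=rigid(C,Q[:,:2]);print(np.degrees(th-TH),toS(t),(r*1e3).round(1))
# plate edge as check
print(toS(ray(f,[[562,66]],.046)))
E
```

```text
0.06575368699440376 [-82.49665799  -1.37822708] [[-0.3  0.1]
 [ 0.4  0.3]
 [-0.4 -0.2]
 [ 0.3 -0.2]]
[[ 1.62389909 45.35724339]]
```

```bash
python3 - <<'E'
from h import *
robot.move_straight(W(-85,-49.5,56),vel=.03); robot.sleep(.2)
robot.move_straight(W(-85,-88,56),vel=.1)
robot.move_straight(W(-85,-88,160),vel=.2)
robot.grip(0.5)
robot.goto(W(-185,0,160),ACROSS)
robot.move_straight(W(-185,0,67),vel=.15)
s=robot.sense();print(s['t'],toS(s['tcp_pos']),s['opening'])
snap('wrist','rear_w');snap('scene','rear_s')
b=s['wrist_force']
for x in [-160,-150,-145]:
    robot.move_straight(W(x,0,67),vel=.03); s=robot.sense();print(x,s['wrist_force']-b,toS(s['tcp_pos']))
snap('wrist','rear2_w');snap('top','rear2_t')
E
```

```text
16.0917 [-184.54995866   -0.56918011] 0.5004328983558612
-160 [-0.57438965 -0.31989976 -0.91711051] [-1.60264870e+02  3.10394422e-03]
-150 [-0.7779438   0.86327175 -2.23242351] [-1.49882092e+02  4.08219419e-02]
-145 [-0.74915714 -0.97752105 -1.49968676] [-1.44465988e+02  1.70594683e-02]
```

View pics/rear2_w.png

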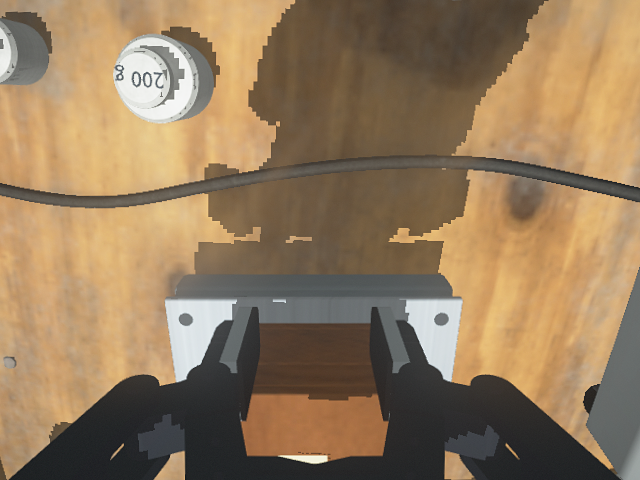

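View pics/rear2_t.png

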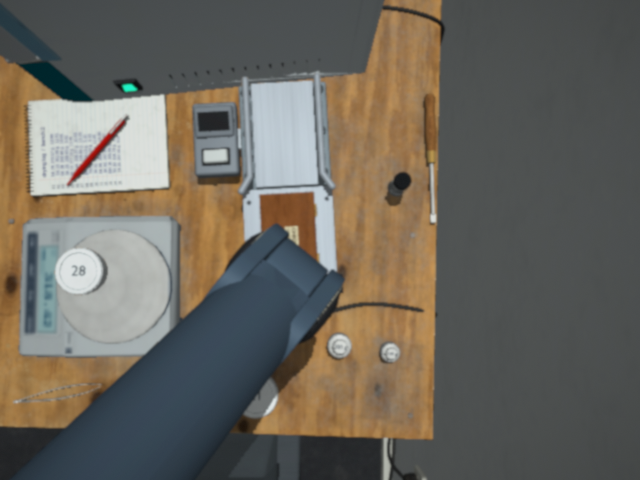

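View pics/rear_s.png

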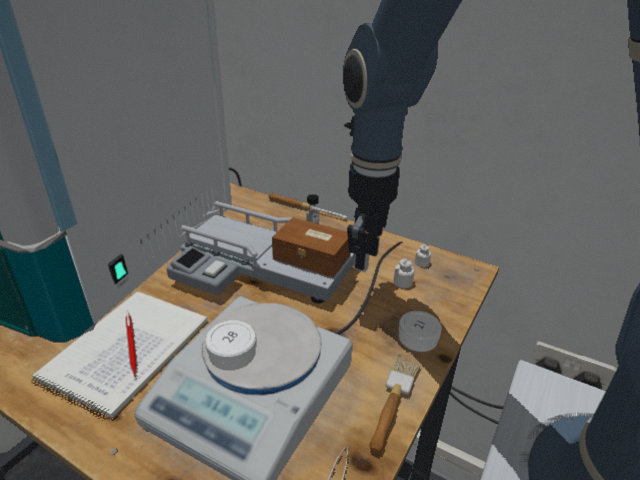

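The fingers straddle the rear face at (240,320) and (385,320), and the case's front edge in the top view is near row 192. I'll measure that front edge before it enters the rails.

```bash
cat >> h.py <<'E'
def edges(f,name,u0=230,v0=60,u1=345,v1=300,k=5):
    im=f['image'][v0:v1,u0:u1]
    cv2.imwrite(f'pics/{name}.png',cv2.cvtColor(cv2.resize(im,None,fx=k,fy=k,interpolation=cv2.INTER_CUBIC)[:600],cv2.COLOR_RGB2BGR))
def front(f,vmax,pr=True):
    """case top outline from colour; returns left,right,front line points in scale mm at z=.094"""
    hsv=cv2.cvtColor(f['image'],cv2.COLOR_RGB2HSV).astype(int)
    m=((hsv[...,0]<20)&(hsv[...,1]>130)).astype(np.uint8); m[:,:245]=0;m[:,335:]=0;m[vmax:]=0;m[:70]=0
    m=cv2.morphologyEx(m,cv2.MORPH_OPEN,np.ones((3,3)))
    c=max(cv2.findContours(m,cv2.RETR_EXTERNAL,cv2.CHAIN_APPROX_NONE)[0],key=cv2.contourArea).reshape(-1,2)
    v0=c[:,1].min();rows=range(v0+6,vmax-4)
    L=[(np.flatnonzero(m[v])[0]-.5,v) for v in rows];Rr=[(np.flatnonzero(m[v])[-1]+.5,v) for v in rows]
    ul,ur=L[0][0],Rr[0][0]
    F=[(u,np.flatnonzero(m[:,u])[0]-.5) for u in range(int(ul)+6,int(ur)-5)]
    out=[]
    for n,q,ax in (('L',L,0),('R',Rr,0),('F',F,1)):
        s=toS(ray(f,q,.094)); k=np.polyfit(s[:,ax],s[:,1-ax],1); out.append(s)
        print(n,'slope deg',np.degrees(np.arctan(k[0])).round(2),'median',np.median(s[:,1-ax]).round(2))
    return out
E
python3 - <<'E'
from h import *
f=load('rear2_t'); edges(f,'rear2_e'); front(f,225)
E
```

```text
L slope deg 1.21 median 35.67
R slope deg -0.58 median -37.68
F slope deg 0.02 median -18.06
```

View pics/rear2_e.png

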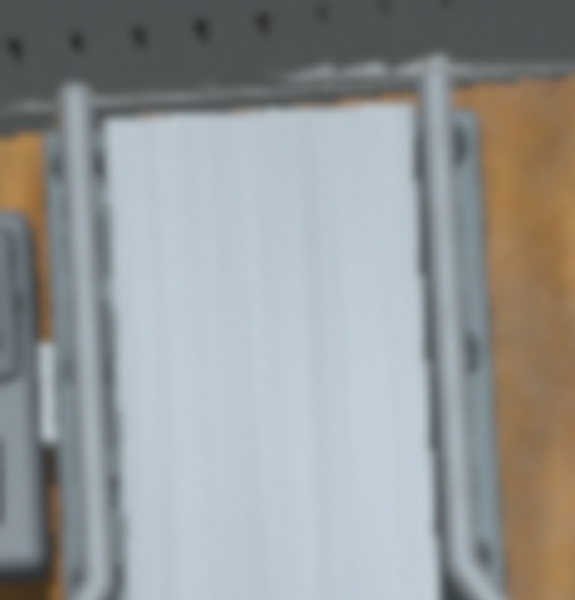

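The case is square within about 0.5°, roughly 1 mm off the middle, with its front at x ≈ -18. Pushing on into the lane with a check part way.

```bash
python3 - <<'E'
from h import *
b=robot.sense()['wrist_force']
for x in [-115,-85]:
    robot.move_straight(W(x,0,67),vel=.04); s=robot.sense();print(x,s['wrist_force']-b,toS(s['tcp_pos']))
f=snap('top','mid_t');front(f,170)
edges(f,'mid_e',200,60,400,260,3)
E
```

```text
-115 [ 0.84680127 -1.47692765 -0.49666489] [-114.27679816   -0.15501144]
-85 [ 0.15324254 -0.8117566  -0.50069995] [-84.22551205  -0.08782111]
L slope deg 72.06 median 35.61
R slope deg 14.3 median -36.2
F slope deg -0.37 median 42.17
```

View pics/mid_e.png

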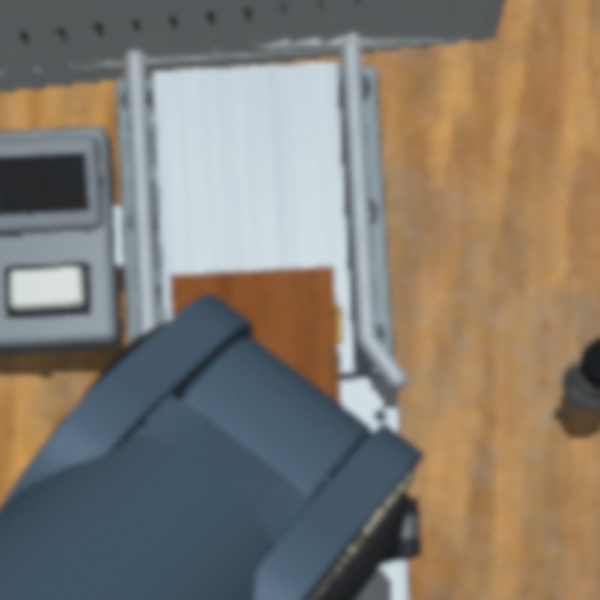

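Mid-push, the front edge is at zoom (172-332, 272). It's centred, with similar gaps to both rails. Continuing.

```bash
python3 - <<'E'
from h import *
b=robot.sense()['wrist_force']
for x in [-55,-30]:
    robot.move_straight(W(x,0,67),vel=.04); s=robot.sense();print(x,s['wrist_force']-b,toS(s['tcp_pos']))
f=snap('top','mid2_t');edges(f,'mid2_e',200,60,400,260,3); snap('wrist','mid2_w')
E
```

```text
-55 [-1.06776764  0.36111877 -0.10474898] [-54.20442495   0.0551472 ]
-30 [0.39711182 0.65651128 0.43350472] [-29.14164217   0.03923892]
```

View pics/mid2_e.png

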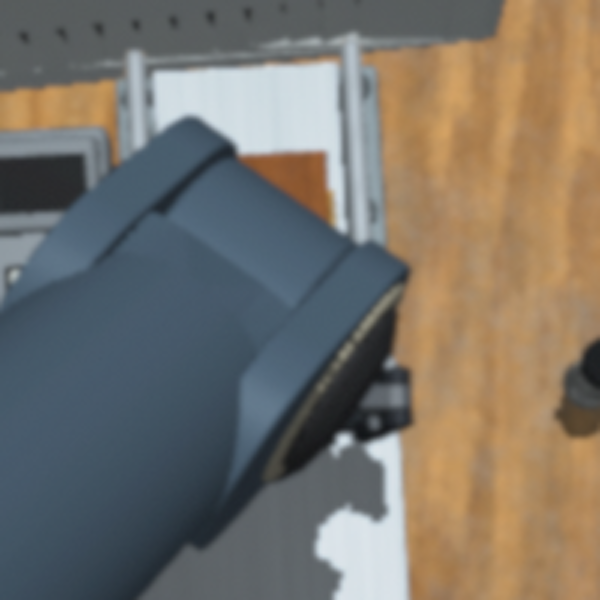

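View pics/mid2_w.png

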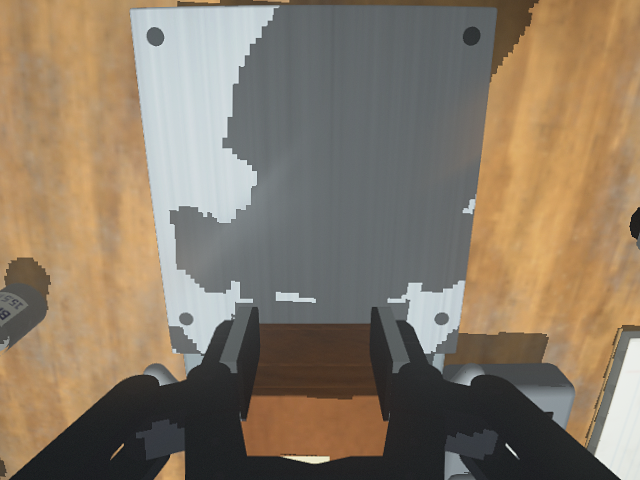

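The case is straight, but the gripper's knuckles at (140,385) and (490,385) overlap the rail ends in the image. I'll check their height before going on.

```bash
python3 - <<'E'
from h import *
f=load('mid2_w');d=f['range_z'];v,u=np.mgrid[0:480,0:640]
p=cv2.undistortPoints(np.stack([u,v],-1).reshape(-1,1,2).astype(float),K(f),f['dist_coeffs']).reshape(-1,2)
X=((np.c_[p,np.ones(len(p))]*d.reshape(-1,1)-f['t'])@f['R']).reshape(480,640,3);S=toS(X)
for uv in [(250,315),(235,330),(205,385),(215,365),(240,410),(150,385),(490,390),(440,385),(425,370),(100,420),(40,470),(165,372)]:
    print(uv,d[uv[1],uv[0]].round(3),S[uv[1],uv[0]].round(0),(X[uv[1],uv[0],2]*1e3).round(0))
s=robot.sense()['tcp_pos'];k=(d>0)&(X[...,2]>.05)&(abs(S[...,0]+29)<40)&(abs(S[...,1])<70)&(d<.25)
for z in range(60,160,10):
    q=k&(abs(X[...,2]*1e3-z)<5); print(z,q.sum(),S[q][:,1].min().round() if q.any() else'',S[q][:,1].max().round() if q.any() else '')
E
```

```text
(250, 315) 0.148 [-40. -22.] 80.0
(235, 330) 0.138 [-40. -26.] 90.0
(205, 385) 0.11 [-41. -28.] 119.0
(215, 365) 0.118 [-41. -28.] 110.0
(240, 410) 0.127 [-23. -22.] 108.0
(150, 385) 0.11 [-41. -43.] 120.0
(490, 390) 0.108 [-41.  47.] 122.0
(440, 385) 0.111 [-41.  34.] 119.0
(425, 370) 0.114 [-43.  31.] 115.0
(100, 420) 0.096 [-42. -50.] 134.0
(40, 470) 0.084 [-41. -57.] 147.0
(165, 372) 0.168 [ -8. -60.] 70.0
60 1470 -23.0 24.0
70 2737 -70.0 70.0
80 3250 -34.0 36.0
90 10509 -34.0 36.0
100 3838 -34.0 36.0
110 2681 -50.0 49.0
120 8403 -54.0 56.0
130 9830 -57.0 59.0
140 11004 -60.0 62.0
150 7972 -62.0 63.0
```

The knuckles are above z ≈ 108 mm and the rail tops at 73 mm. The fingers span only ±36 mm, so the hand clears the rails. Finishing the push.

```bash
python3 - <<'E'
from h import *
b=robot.sense()['wrist_force']
for x,v in [(-5,.04),(11,.025)]:
    robot.move_straight(W(x,0,67),vel=v); s=robot.sense();print(x,s['wrist_force']-b,toS(s['tcp_pos']))
robot.sleep(.3)
robot.move_straight(W(-40,0,67),vel=.08)
robot.move_straight(W(-60,0,170),vel=.2)
robot.goto([.43,-.02,.3],ACROSS)
robot.sleep(.3)
f=snap('top','end_t');edges(f,'end_e',190,60,390,260,3); snap('scene','end_s');snap('wrist','end_w')
print(robot.sense()['t'])
E
```

```text
-5 [-0.25587759  0.01872409 -1.22346378] [-4.26352709 -0.04192204]
11 [-1.38335918  0.76996713 -0.90375014] [11.50613468  0.0239669 ]
26.3417
```

View pics/end_t.png

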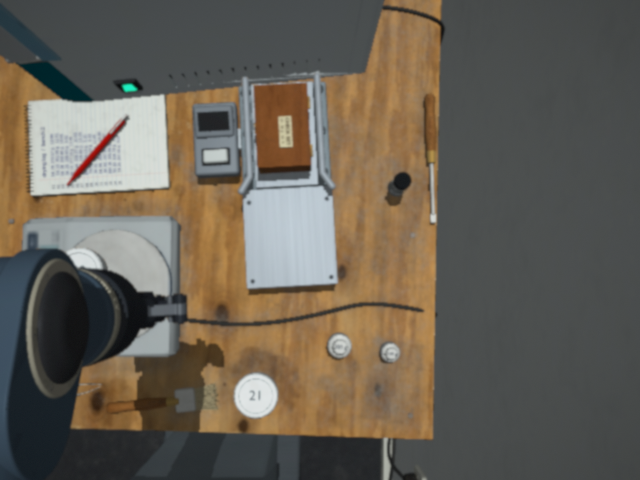

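View pics/end_e.png

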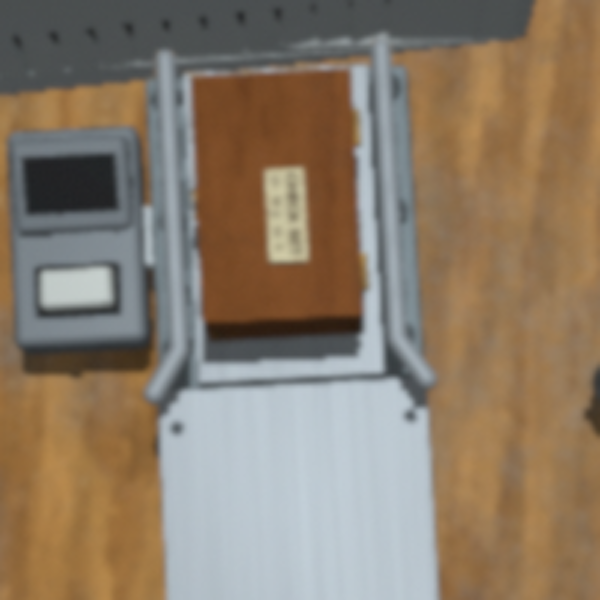

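View pics/end_s.png

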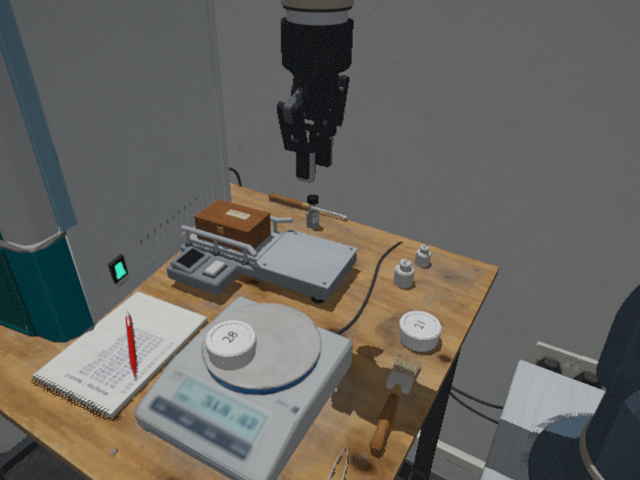

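The case stands on the weighing plate with free gaps on both sides. Its corners in the zoom are (194,77), (352,70), (362,318) and (207,326).

```bash
python3 - <<'E'
from h import *
f=load('end_t')
z=lambda l:(np.array(l,float)+.5)/3-.5+[190,60]
C=np.array([[59,38],[59,-38],[-59,-38],[-59,38]])/1e3
th,t,r=rigid(C,ray(f,z([[194,77],[352,70],[362,318],[207,326]]),.091)[:,:2])
print(np.degrees(th-TH),toS(t),(r*1e3).round(1))
a=load('top0')['image'].astype(int);b=f['image'].astype(int)
for n,(u0,v0,u1,v1) in dict(w200=(325,332,353,362),w100=(378,340,402,364),vial=(385,170,415,205)).items():
    print(n,abs(a-b)[v0:v1,u0:u1].mean().round(2))
E
```

```text
-0.3179763581309129 [ 7.97453462e+01 -2.95936421e-02] [[-0.1  0.9]
 [ 0.2 -0.9]
 [-0.1 -2. ]
 [-0.   1.9]]
w200 8.18
w100 7.71
vial 4.84
```

The case is centred at (79.7, 0.0) mm, 0.3° off square. The patch differences around the bystanders need a quick shift check.

```bash
python3 - <<'E'
from h import *
g=lambda n:cv2.cvtColor(load(n)['image'],cv2.COLOR_RGB2GRAY).astype(np.float32)
for p,q in (('top0','end_t'),('scene0','end_s')):
    a,b=g(p),g(q)
    R=dict(w200=(325,332,353,362),w100=(378,340,402,364),vial=(385,170,415,205),desk_ref=(425,90,440,225)) if p[0]=='t' else dict(w200=(390,255,418,292),w100=(412,242,434,268),vial=(302,190,325,230))
    for n,(u0,v0,u1,v1) in R.items(): print(p,n,cv2.phaseCorrelate(a[v0:v1,u0:u1].copy(),b[v0:v1,u0:u1].copy(),cv2.createHanningWindow((u1-u0,v1-v0),cv2.CV_32F)))
E
```

```text
top0 w200 ((-0.12122205984406875, 0.03577762022731967), 0.9200108803643121)
top0 w100 ((0.021466779970950256, 0.1436344222440571), 0.8557037661472956)
top0 vial ((-0.216115591544078, 0.1816864693310194), 0.7858822809325324)
top0 desk_ref ((0.5049963718573593, 0.5556914074659005), 0.8428828359533239)
scene0 w200 ((0.07497970531048814, -0.08811364997734472), 0.9964715695381164)
scene0 w100 ((0.019390025753834195, 0.5712259342017525), 0.9998934474992164)
scene0 vial ((-0.03068946450174792, -0.09696063006489553), 0.9542804266015689)
```

The bystanders haven't moved; the shifts are within noise, so the differences are only lighting. Handing in.

```bash
python3 -c "
from plant import robot
robot.close_job()"
```

```text
the job is handed in; nothing more can be done
```

The case is standing on the weighing plate and the job is handed in, at about 26 s on the robot's clock out of 72 s. No verdict was reported.

**What I did:**
1. Pressed the zero key with the fingers shut while the plate was empty. The fingertips went down to z = 44.1 mm, about 3.9 mm of travel, with roughly 5 N left on the key.
2. Pushed the case from its right side on the feed plate, which squared and centred it.
3. Pushed it from behind with two spread fingers down the lane, then backed the hand off and clear.

**Last checks:**
- **Case position:** its centre is at about (79.7, 0.0) mm in the scale frame, 0.3° off square. It is wholly on the plate with about 9 mm free on each side. The corner fit was off by up to 2 mm, so these figures are good to about that.
- **Rails:** the gripper's knuckles stayed above 108 mm, against 73 mm for the rail tops. The fingers stayed within ±36 mm of the lane's middle.
- **Bystanders:** a plain patch comparison showed differences of 5 to 8 grey levels around the weights and the vial, which I put down to lighting. Comparing before and after images, the shifts were mostly within 0.3 pixel. One reading was 0.57 pixel for the 100 g weight in the scene view. A stretch of bench nothing had touched, measured as a reference in the top view, read about 0.5 pixel too, so I took them as unmoved.
- **Not measured directly:** the key travel comes from fingertip height and force, and I had no reading of how far the weighing plate sank.

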